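# Bolt the sample case against its spring safety catch

### The job

The lid of the grey sample case is shut but not yet bolted. Hold the long spring catch bar on the lid down with one fingertip and, keeping it held down, push the upright tab of the bolt gently with the other fingertip until the bolt is fully home through its keeper; then let go so that the catch springs up again behind the bolt, and move clear. This is a touch job: do not lift, tip or shift the case, and leave the things around it where they are.

Things in the scene. Friction and masses are not known exactly. Their poses are not given: they have to be found in the camera images.
- case: Grey steel sample case with its lid shut, loose on the worktop, about 3.2 kg, 160 (its x) x 220 (its y) mm, lid top 70 mm up. Origin at the centre of the underside, z up. The bolt and the catch lie on its lid, both running along the case's y: the catch bar on the -x side, the bolt on the +x side. The bolt moves towards +y of the case. No part on the lid is higher than 127 mm.
- bolt (a joint): How far the bolt has slid, m: 0 = fully drawn back, 0.042 = fully home against its end stop. It starts between 0 and 0.010. With the catch up, a stop fin on the catch blocks the bolt's small side lug at 0.012; with the bolt at 0.0385 or more the catch can spring up behind the lug and locks it. The bolt stays where it is left; pushing it takes about 2 to 3 N.
- bolt_tab (a point): Middle of the top edge of the pushing face (the face towards the case's -y) of the bolt's upright steel tab; moves with the bolt. The tab is 24 mm wide (case x), 8 mm thick (from this point towards case +y) and reaches from 98 up to 127 mm above the worktop. At joint 0 this point is at case x +25, y -45 mm. Beneath it the bolt bar and its fittings reach no higher than 101 mm.
- catch (a joint): How far the spring catch is pressed down, m: 0 = up, 0.010 = down on its rigid stop. The spring pushes back with about 1.5 N at the top and 5.5 N at the bottom. The fin clears the bolt from 0.005 on; keep it beyond 0.0065, best near the bottom, while the bolt slides. It springs up by itself when let go.
- catch_top (a point): Centre of the top face of the dark steel catch bar, a flat bar 34 mm (case x) x 115 mm (case y); moves with the catch. Its top is 116 mm above the worktop when up, 106 mm when fully pressed. This point is at case x -38, y -27.5 mm, so the bar's middle line lies 63 mm (case x) from the middle of the tab; the bar is long enough for a fingertip to slide along it while the other pushes the tab. It moves straight down wherever it is pressed.
- keeper (a point): Top middle of the fixed keeper bridge (28 x 10 mm, top 100.5 mm above the worktop) at the +y end of the case, at case x +25, y +93 mm; the bolt's end passes under it when home.
- vial_2: Bystander: small capped glass sample vial, 23 mm across x 62 high (mm), origin at the centre of its underside. Leave it alone.
- petri_dish: Bystander: shallow clear dish, 91 mm across x 16 high (mm), origin at the centre of its underside. Leave it alone.
- tape_roll: Bystander: roll of brown tape lying flat, 98 mm across x 22 high (mm), origin at the centre of its underside. Leave it alone.
- screwdriver: Bystander: screwdriver lying flat, 175 mm long x 25 high (mm), origin at the centre of its underside. Leave it alone.
- timer: Bystander: small bench timer, 62 x 68 x 22 (mm), origin at the centre of its underside. Leave it alone.
- beaker: Bystander: clear beaker, 73 mm across x 94 high (mm), origin at the centre of its underside. Leave it alone.

How it is judged (in metres and radians):
On the way, in this order (a step that is already met when the one before it is completed fails the run):
1. a fingertip presses the catch down while the bolt is still drawn back (value of joint catch above 0.004 m and value of joint bolt below 0.014 m and contact force between the fingers and catch above 0.5 N), for 0.05 s.
2. one finger holds the catch down while another pushes the bolt across (value of joint catch above 0.0065 m and value of joint bolt between 0.016 and 0.037 m and contact force between the fingers and catch above 0.5 N and contact force between the fingers and bolt above 0.2 N), for 0.05 s.
At the end, for the whole second after the job is handed in: The bolt is home (joint above 0.038 of 0.042), the catch is up again (joint below 0.002), and the case stands flat and still within 30 mm of where it was (value of joint bolt above 0.038 m and value of joint catch below 0.002 m and height (world z) of case below 0.004 m and distance of case from where it was at the start of the episode below 0.03 m and linear speed of case below 0.01 m/s and angle between case's own z axis and vertical below 0.05 rad); the robot touches nothing.
It fails at once if the catch is let up (joint below 0.0065) with the bolt half-way (0.016 to 0.036) (value of joint bolt between 0.016 and 0.036 m and value of joint catch below 0.0065 m).
It fails at once if the bolt is pinched hard or rammed: more than 40 N between fingers and bolt (contact force between the fingers and bolt above 40 N).
It fails at once if the case is lifted, tipped or shifted by more than 30 mm (height (world z) of case above 0.008 m or angle between case's own z axis and vertical above 0.1 rad or distance of case from where it was at the start of the episode above 0.03 m).
It fails at once if a bystander is moved by more than 30 mm (distance of any of vial_2, petri_dish, tape_roll, screwdriver, timer, beaker from where it was at the start of the episode above 0.03 m).
It also fails if it takes over 35 s, if anything falls off the work surface, if the arm or the gripper's body presses on something with over 40 N, if the wrist force passes 120 N, or if a joint passes its speed limit or range.

### The arm

A 6-joint arm with a two-finger parallel gripper is mounted at the origin on a cart in front of the work surface, level with it; the furniture and walls round the work are solid. World frame = base frame: x ahead of the robot, y to its left, z up, the work surface at z = 0. Lengths are in mm, angles in degrees, forces in N, time in s.
With the tool pointing down it reaches from about 350 to 850 mm from the base axis. Payload 8.1 kg.
Tool frame: the origin (TCP) lies midway between the tips of the shut fingers; the grasp point (between the pads) lies grip_depth behind it (grip_depth is the distance from the TCP to the grasp point, in mm); z points along the fingers, y is the line along which they close (so a half turn about z gives the same grasp; the last joint's range is limited). The gripper opens to 85 mm and grips with 20 to 120 N. Pads are 22 mm wide; open, the fingers measure 114 mm over their backs; the gripper's body (76 mm by 85 mm) begins 54 mm behind the grasp point. The pads swing forward as they close: fully open they stand 13 mm farther back than shut.
Start: joints at [-77.773, 7.471, 85.268, -0, 87.261, -4.893], TCP at [176.644, -573.413, 231.292] pointing down, gripper open.
Joint ranges: [-169.43, 169.43], [-51.17, 129.36], [1.28, 143.12], [-76.62, 256.62], [0, 156.53], [-152.29, 152.29]. Speed limits (degrees/s): [136.94, 136.94, 159.86, 180, 180, 180].

### API

Orientations are given as [roll, pitch, yaw] about the fixed x, y, z axes, in that order (R = Rz(yaw) Ry(pitch) Rx(roll)).
In Python, from bench import sense, snapshot, hand_in, grip_depth gives the robot as it stands. The module is installed in compiled form; this text tells all that it offers.
- The arm moves only by the tool apply_moves, never from a script. Its argument "series" is text: rows parted by semicolons, each of 5 numbers parted by spaces: the shift along the tool's x, y, z each as a share of 0.3 m, from -1 to 1, then the turn about the tool's z as a share of 2 rad, from -1 to 1, then the gripper's target within -1 to 1 (shut at 1, half-way at 0, fully open at -1). In form: tx ty tz twist gripper; .... A call has 1 to 5 rows; each row shifts and turns the commanded pose from where the row before left it, along the tool's axes as they then stand; what a row does not reach is not made up. A row lasts 1/12 s, in which the tool goes at most 41.7 mm and 7.16 degrees, less where a joint would pass 70% of its speed; a pose out of reach is approached as far as the arm can. A call with a number of a shift or a turn outside -1 to 1 is refused whole. A call with a gripper value outside its range is refused whole. The fingers move at their own pace and stop on an object; "squeeze" is the grip in N (left out, the last holds). Time passes only in rows, so rows that do not move let the fingers close. It gives the time, the measured TCP pose, the force, the opening and the grip force at its end, in the units of the state.
- sense(): the state, without advancing time (a new reading comes with each control period).
- snapshot(name): name is "scene" or "top"; returns a dict with "frame" (384x512x3 uint8, blue, green, red), "depth" (384x512 float32, mm along the optical axis (not along the pixel's ray), 0 where there is no reading), "intrinsics" (3x3 intrinsics, pixels), "dist" ([k1, k2, p1, p2, k3] as OpenCV has them; the pictures are not rectified), "extrinsics" (4x4, takes a point from camera to world coordinates). Camera axes: x right, y down, z forward; pixel columns grow to the right and rows downward; lengths in mm; the calibration is good to about 2 mm. A picture is of the moment at which its call begins.
- hand_in(): hands the job in; it is judged then, once.
The state is a dict: "time": time; "joint_pos": joint angles; "qd": joint speeds; "joint_efforts": joint torques, N m; "tool_pos": TCP position; "tcp_rot": TCP orientation; "ft_force": force on the tool from outside, world axes, zero at the start; "wrist_torque": the same for the moment, N m; "finger_gap": finger opening in mm; "grip_force": force on a finger pad.
Only numpy, scipy, OpenCV 4.12 (cv2) and the standard library are available. Lean on these libraries where they do the work, as an engineer would, in place of code of your own. Each camera call takes 0.05 s, during which the arm holds its last target. There are 200 camera calls.

## Working session

There is one attempt and no reset: what is moved stays moved. The work goes in short steps, Python scripts to look and compute and a tool call to move; the robot and the scene stay as the last step left them, time stands still between calls to the robot, and variables do not carry over. Pictures are saved under pics/ and viewed, at most 10 in all, crops included, and the job is handed in when it is done.

Besides the shell and the picture viewer there is one more tool, called after "Call:" in YAML: its name, and indented under it one key for each argument. apply_moves: Moves the arm, as the interface text tells. Its arguments: {"type":"object","properties":{"series":{"type":"string"},"squeeze":{"type":"number"}},"required":["series"]}

```bash
mkdir -p pics; python3 - <<'E'
from bench import *
import cv2,numpy as np
print(sense(),grip_depth)
for n in("scene","top"):
    s=snapshot(n); np.savez(n+".npz",**s); cv2.imwrite(f"pics/{n}0.png",s["frame"]); print(n,s["extrinsics"].round(3).tolist(),s["intrinsics"].tolist())
E
```

```text
{'time': 0.0, 'joint_pos': array([-7.77740762e+01,  7.51470474e+00,  8.53291378e+01, -8.13168671e-04,
        8.72618219e+01, -4.89614044e+00]), 'qd': array([ 0.05405063,  0.10508904, -0.08214788, -0.02322864, -0.02773052,
       -0.02199248]), 'joint_efforts': array([-6.02269374e-04, -5.69399822e+01, -5.00552452e+01, -2.16014400e-04,
        1.45101536e-02,  2.93753135e-05]), 'tool_pos': array([ 176.51383546, -572.87347706,  230.24999572]), 'tcp_rot': array([-1.79894652e+02, -8.20922767e-03,  1.71220963e+01]), 'ft_force': array([-0.95719092,  0.09407459,  0.15022877]), 'wrist_torque': array([ 0.01071633, -0.00347368, -0.030473  ]), 'grip_force': 0.0, 'finger_gap': 85.93751080447477} 18.700000000000003
scene [[-0.731, -0.521, 0.441, 46.014], [-0.683, 0.549, -0.482, 542.439], [0.009, -0.654, -0.757, 1047.632], [0.0, 0.0, 0.0, 1.0]] [[380.1823079634474, 0.0, 251.75733687795], [0.0, 380.1823079634474, 192.1319851230371], [0.0, 0.0, 1.0]]
top [[0.004, -1.0, 0.029, 536.592], [-1.0, -0.003, 0.024, -59.41], [-0.023, -0.029, -0.999, 1300.144], [0.0, 0.0, 0.0, 1.0]] [[419.6399234876545, 0.0, 256.84318314236276], [0.0, 419.6399234876545, 188.9261164081882], [0.0, 0.0, 1.0]]
```

View pics/top0.png

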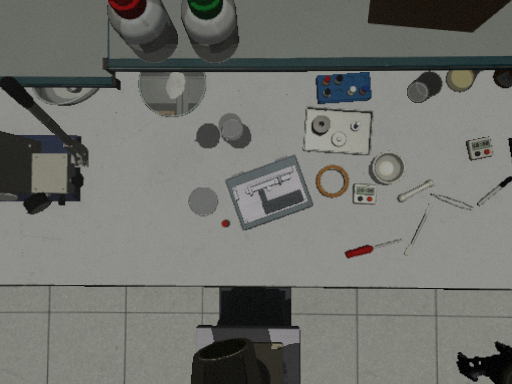

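View pics/scene0.png

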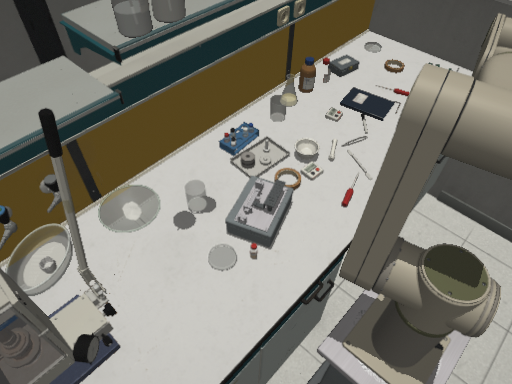

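```bash
python3 - <<'E'
import cv2,numpy as np
a=np.load("top.npz")["frame"][145:240,210:325]; b=np.load("scene.npz")["frame"][165:250,215:305]
cv2.imwrite("pics/c1.png",np.hstack([cv2.resize(a,(460,380),interpolation=2),cv2.resize(b,(340,380),interpolation=2)]))
E
```

```text
(no output)
```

View pics/c1.png

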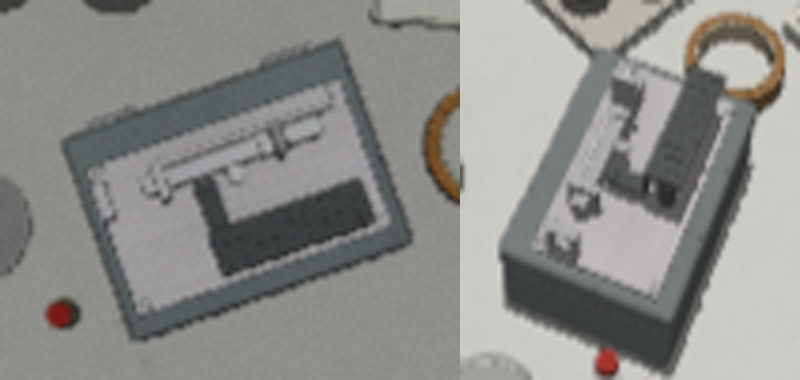

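```bash
cat > h.py <<'E'
import cv2,numpy as np
def rays(s,px):
    u=cv2.undistortPoints(np.asarray(px,np.float64).reshape(-1,1,2),s["intrinsics"],s["dist"])[:,0]
    E=s["extrinsics"]; return E[:3,3],np.c_[u,np.ones(len(u))]@E[:3,:3].T
def onplane(s,px,z):
    o,d=rays(s,px); return o+d*((z-o[2])/d[:,2])[:,None]
def world(s):
    v,u=np.mgrid[:384,:512]; o,d=rays(s,np.c_[u.ravel(),v.ravel()])
    return (o+d*s["depth"].reshape(-1,1)).reshape(384,512,3)
E
python3 - <<'E'
from h import *
for n in("top","scene"):
    s=dict(np.load(n+".npz")); W=world(s)
    for lo,hi in((40,135),(60,80),(110,122),(122,135)):
        m=((W[...,2]>lo)&(W[...,2]<hi)&(np.hypot(W[...,0]-520,W[...,1]+90)<160)&(s["depth"]>0)).astype(np.uint8)
        k,l,st,c=cv2.connectedComponentsWithStats(m)
        for i in range(1,k):
            if st[i,4]>(8 if lo>100 else 200):
                P=W[l==i]; print(n,lo,st[i].tolist(),np.median(P,0).round(1),[np.round(q,1) for q in cv2.minAreaRect(P[:,:2].astype(np.float32))])
    g=cv2.cvtColor(s["frame"],6)
    # dark bar
    m=((g<70)&(W[...,2]>95)&(np.hypot(W[...,0]-520,W[...,1]+90)<160)).astype(np.uint8)
    k,l,st,c=cv2.connectedComponentsWithStats(m)
    for i in range(1,k):
        if st[i,4]>8:
            px=np.argwhere(l==i)[:,::-1]; P=onplane(s,px,116); print(n,'dark',st[i].tolist(),P.mean(0).round(1),[np.round(q,1) for q in cv2.minAreaRect(P[:,:2].astype(np.float32))])
    # case outline from top/gray
E
```

```text
top 40 [227, 155, 86, 75, 4064] [563.6 -66.   73.7] [array([566.8, -63.4]), array([166. , 220.2]), np.float64(20.0)]
top 60 [227, 155, 86, 75, 3046] [566.9 -57.1  72.4] [array([564.1, -64.4]), array([160.1, 220.2]), np.float64(20.0)]
top 110 [262, 189, 42, 25, 487] [ 537.6 -102.6  116.5] [array([ 538.3, -103.3]), array([ 34.7, 114.6]), np.float64(20.0)]
top 122 [277, 175, 5, 8, 23] [601.7 -93.7 126.1] [array([600.7, -93.2]), array([21.3,  7.2]), np.float64(19.1)]
top dark [263, 191, 40, 23, 435] [ 536.1 -102.7  116. ] [array([ 538.3, -103.3]), array([ 34.7, 112.1]), np.float64(19.9)]
scene 40 [228, 176, 66, 66, 2698] [541.7 -44.8  72.4] [array([564.1, -61.2]), array([166.3, 222.4]), np.float64(19.9)]
scene 60 [228, 176, 66, 63, 1691] [530.  -26.1  70.9] [array([561.3, -62.3]), array([160.2, 222.4]), np.float64(19.9)]
scene 60 [255, 179, 19, 25, 209] [ 586.8 -115.7   72.6] [array([ 587.5, -113.4]), array([ 46.3, 112.3]), np.float64(30.7)]
scene 110 [264, 180, 21, 28, 276] [534.2 -96.4 115.2] [array([ 535. , -100.5]), array([ 34.2, 115.1]), np.float64(19.1)]
scene 110 [255, 183, 7, 4, 18] [595.6 -88.2 117.3] [array([596. , -88.5]), array([20.8,  3.8]), np.float64(29.4)]
scene 122 [255, 181, 7, 3, 14] [598.4 -90.  125.3] [array([599.2, -91.8]), array([22.4,  8.4]), np.float64(20.9)]
scene dark [267, 205, 6, 3, 10] [508.8 -46.9 116. ] [array([508.9, -46.4]), array([17.3,  6.2]), np.float64(20.0)]
```

Call:
apply_moves:
  series: "0 0 0 -0.062 -0.16; 0 0 0 -0.062 -0.16; 0 0 0 -0.062 -0.16; 0 0 0 -0.062 -0.16; 0 0 0 -0.062 -0.16"
  squeeze: 20

```text
time: 0.52
tool_pos: [176.6, -573.1, 230.6]
tcp_rot: [-180.0, -0.0, 53.0]
ft_force: [0.1, 1.0, -1.3]
finger_gap: 49.6
grip_force: 0.0
```

Call:
apply_moves:
  series: "0 0 0 -0.062 -0.16; 0 0 0 -0.062 -0.16; 0 0 0 -0.062 -0.16; 0 0 0 -0.062 -0.16; 0 0 0 -0.062 -0.16"

```text
time: 0.93
tool_pos: [176.6, -573.1, 230.7]
tcp_rot: [-180.0, -0.1, 88.5]
ft_force: [-0.1, 0.1, -0.4]
finger_gap: 49.9
grip_force: 0.0
```

Call:
apply_moves:
  series: "0 0 0 -0.062 -0.16; 0 0 0 -0.062 -0.16; 0 0 0 -0.062 -0.16; 0 0 0 0 -0.16; 0 0 0 0 -0.16"

```text
time: 1.35
tool_pos: [176.6, -573.2, 230.8]
tcp_rot: [180.0, -0.0, 109.3]
ft_force: [0.3, -0.8, -0.9]
finger_gap: 49.5
grip_force: 0.0
```

Call:
apply_moves:
  series: "0.062 0.118 0 -0.006 -0.16; 0.062 0.118 0 0 -0.16; 0.062 0.118 0 0 -0.16; 0.062 0.118 0 0 -0.16; 0.062 0.118 0 0 -0.16"

```text
time: 1.77
tool_pos: [311.8, -423.9, 231.1]
tcp_rot: [180.0, -0.0, 109.8]
ft_force: [-0.2, 0.5, 0.5]
finger_gap: 49.5
grip_force: 0.0
```

Call:
apply_moves:
  series: "0.062 0.118 0 0 -0.16; 0.062 0.118 0 0 -0.16; 0.062 0.118 0 0 -0.16; 0.062 0.118 0 0 -0.16; 0.062 0.118 0 0 -0.16"

```text
time: 2.18
tool_pos: [446.1, -275.4, 231.4]
tcp_rot: [180.0, 0.0, 109.9]
ft_force: [-0.0, 0.5, -0.6]
finger_gap: 49.6
grip_force: 0.0
```

Call:
apply_moves:
  series: "0.062 0.118 0 0 -0.16; 0.062 0.118 0 0 -0.16; 0.062 0.118 0 0 -0.16; 0.062 0.118 0 0 -0.16; 0 0 0 0 -0.16"

```text
time: 2.6
tool_pos: [555.8, -152.6, 230.9]
tcp_rot: [179.9, -0.1, 110.2]
ft_force: [0.1, -0.5, 0.1]
finger_gap: 49.4
grip_force: 0.0
```

Call:
apply_moves:
  series: "0.045 0.102 0 0 -0.16; 0 0 0.1 0 -0.16; 0 0 0.1 0 -0.16; 0 0 0.1 0 -0.16; 0 0 0 0 -0.16"

```text
time: 3.02
tool_pos: [572.2, -133.6, 133.8]
tcp_rot: [-179.5, -0.4, 110.0]
ft_force: [-1.2, -0.1, -2.0]
finger_gap: 49.3
grip_force: 0.0
```

```bash
python3 - <<'E'
from bench import *
from h import *
im=[]
for n in("top","scene"):
    s=snapshot(n); W=world(s); np.savez(n+"1.npz",**s)
    r=(slice(130,240),slice(205,325)) if n=="top" else (slice(120,250),slice(195,325))
    im.append(cv2.resize(s["frame"][r],(400,400),interpolation=2))
cv2.imwrite("pics/h1.png",np.hstack(im)); print(sense()["tool_pos"])
E
```

```text
[ 575.35281492 -134.88131339  140.3462177 ]
```

View pics/h1.png

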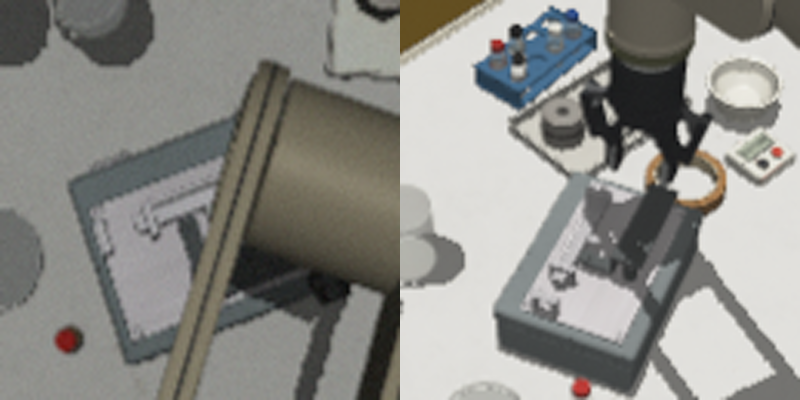

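```bash
python3 - <<'E'
from bench import *
from h import *
s=snapshot("scene"); W=world(s); st=sense(); print(st["tool_pos"],st["tcp_rot"])
c,sn=np.cos(np.radians(20)),np.sin(np.radians(20))
d=W[...,:2]-[562.7,-63.4]; cx=d[...,0]*c+d[...,1]*sn; cy=-d[...,0]*sn+d[...,1]*c
z=W[...,2]
t=st["tool_pos"][:2]-[562.7,-63.4]; print("tcp case",t[0]*c+t[1]*sn,-t[0]*sn+t[1]*c)
reg=(abs(cx)<90)&(abs(cy+68)<60)&(z>129)&(z<200)
for nm,m in(("catchfinger",reg&(cx<-8)),("tabfinger",reg&(cx>-8))):
    for lo in range(129,175,5):
        q=m&(z>=lo)&(z<lo+5)
        if q.sum(): print(nm,lo,q.sum(),"x",np.percentile(cx[q],[5,95]).round(1),"y",np.percentile(cy[q],[5,95]).round(1))
E
```

```text
[ 576.81443636 -135.44175539  142.53511187] [1.79975278e+02 1.80693451e-02 1.10043048e+02]
tcp case -11.376499811412845 -72.52452747538067
catchfinger 144 2 x [-42.5 -40.3] y [-62.  -59.2]
catchfinger 149 5 x [-48.2 -40. ] y [-65.7 -60.4]
catchfinger 154 6 x [-51.6 -38.8] y [-70.8 -58.6]
catchfinger 159 4 x [-50.2 -43. ] y [-73.3 -59.3]
catchfinger 164 7 x [-51.4 -38.4] y [-63.8 -59. ]
catchfinger 169 8 x [-51.2 -39.3] y [-71.7 -59.3]
catchfinger 174 3 x [-46.6 -38. ] y [-62.2 -60.6]
tabfinger 144 2 x [11.8 15.1] y [-66.7 -59. ]
tabfinger 149 7 x [11.  23.6] y [-71.4 -58.2]
tabfinger 154 6 x [11.1 20.1] y [-74.3 -60.8]
tabfinger 159 9 x [11.6 24.8] y [-70.7 -57.4]
tabfinger 164 4 x [11.6 21.5] y [-72.5 -60.5]
tabfinger 169 6 x [11.5 24.8] y [-70.7 -58.6]
tabfinger 174 5 x [12.  24.3] y [-72.1 -57.3]
```

Call:
apply_moves:
  series: "0 0.022 0 0 -0.16; 0 0 0.04 0 -0.16; 0 0 0.04 0 -0.16; 0 0 0 0 -0.16; 0 0 0 0 -0.16"

```text
time: 3.58
tool_pos: [581.6, -132.6, 115.8]
tcp_rot: [-179.9, -0.1, 110.2]
ft_force: [-0.3, 0.0, -0.4]
finger_gap: 49.5
grip_force: 0.0
```

Call:
apply_moves:
  series: "0 0 0 0 -0.16; 0 0 0 0 -0.16; 0 0 0 0 -0.16"

```text
time: 3.83
tool_pos: [583.0, -133.0, 117.8]
tcp_rot: [180.0, 0.0, 110.2]
ft_force: [0.7, 0.5, 0.3]
finger_gap: 49.7
grip_force: 0.0
```

Call:
apply_moves:
  series: "0 0 0.01 0 -0.16; 0 0 0.01 0 -0.16; 0 0 0.01 0 -0.16; 0 0 0 0 -0.16; 0 0 0 0 -0.16"

```text
time: 4.25
tool_pos: [583.0, -133.1, 108.6]
tcp_rot: [180.0, 0.0, 110.2]
ft_force: [1.0, -0.5, 2.6]
finger_gap: 49.8
grip_force: 1.6
```

Call:
apply_moves:
  series: "0 0 0 0 -0.16; 0 0 0 0 -0.16"

```text
time: 4.42
tool_pos: [583.0, -133.1, 108.7]
tcp_rot: [180.0, 0.0, 110.2]
ft_force: [1.9, -0.7, 3.9]
finger_gap: 49.1
grip_force: 1.6
```

Call:
apply_moves:
  series: "0 0 0.006 0 -0.16; 0 0 0 0 -0.16; 0 0 0 0 -0.16; 0 0 0 0 -0.16"

```text
time: 4.75
tool_pos: [582.9, -133.1, 106.7]
tcp_rot: [180.0, 0.0, 110.2]
ft_force: [1.0, -1.2, 3.8]
finger_gap: 49.6
grip_force: 2.0
```

Call:
apply_moves:
  series: "0 0 0.006 0 -0.16; 0 0 0 0 -0.16; 0 0 0 0 -0.16; 0 0 0 0 -0.16"

```text
time: 5.08
tool_pos: [582.9, -133.0, 104.8]
tcp_rot: [180.0, 0.0, 110.2]
ft_force: [1.5, -1.1, 4.4]
finger_gap: 49.7
grip_force: 2.3
```

Call:
apply_moves:
  series: "0 0 0.005 0 -0.16; 0 0 0 0 -0.16; 0 0 0 0 -0.16; 0 0 0 0 -0.16"

```text
time: 5.42
tool_pos: [582.9, -133.0, 103.4]
tcp_rot: [180.0, 0.0, 110.2]
ft_force: [1.3, -1.1, 5.3]
finger_gap: 49.3
grip_force: 2.6
```

Call:
apply_moves:
  series: "0.007 0 0 0 -0.16; 0.007 0 0 0 -0.16; 0.007 0 0 0 -0.16; 0.007 0 0 0 -0.16; 0.007 0 0 0 -0.16"

```text
time: 5.83
tool_pos: [579.1, -123.6, 103.5]
tcp_rot: [-180.0, 0.1, 110.2]
ft_force: [2.4, -3.3, 5.6]
finger_gap: 49.5
grip_force: 2.6
```

Call:
apply_moves:
  series: "0.007 0 0 0 -0.16; 0.007 0 0 0 -0.16; 0.007 0 0 0 -0.16; 0.007 0 0 0 -0.16; 0 0 0 0 -0.16"

```text
time: 6.25
tool_pos: [576.2, -115.6, 103.5]
tcp_rot: [-180.0, 0.1, 110.2]
ft_force: [1.1, -3.2, 5.1]
finger_gap: 49.5
grip_force: 2.9
```

Call:
apply_moves:
  series: "0.006 0 0 0 -0.16; 0.006 0 0 0 -0.16; 0.006 0 0 0 -0.16; 0.006 0 0 0 -0.16; 0 0 0 0 -0.16"

```text
time: 6.67
tool_pos: [573.7, -108.9, 103.4]
tcp_rot: [-180.0, 0.1, 110.2]
ft_force: [0.5, -3.0, 4.4]
finger_gap: 49.3
grip_force: 2.9
```

Call:
apply_moves:
  series: "0.006 0 0 0 -0.16; 0.006 0 0 0 -0.16; 0 0 0 0 -0.16"

```text
time: 6.92
tool_pos: [572.5, -105.5, 103.5]
tcp_rot: [-180.0, 0.1, 110.2]
ft_force: [0.7, -4.3, 6.2]
finger_gap: 49.7
grip_force: 2.9
```

```bash
cat > chk.py <<'E'
from bench import *
from h import *
s=snapshot("scene"); W=world(s)
c,sn=np.cos(np.radians(20)),np.sin(np.radians(20))
d=W[...,:2]-[562.7,-63.4]; cx=d[...,0]*c+d[...,1]*sn; cy=-d[...,0]*sn+d[...,1]*c; z=W[...,2]
t=sense()["tool_pos"][:2]-[562.7,-63.4]; print("tcp",t[0]*c+t[1]*sn,-t[0]*sn+t[1]*c)
m=(z>60)&(z<80)&(abs(cx)<110)&(abs(cy)<140); print("lid x",cx[m].min(),cx[m].max(),"y max",cy[m].max())
m=(abs(cx-25)<20)&(z>115)&(z<130)&(abs(cy)<70); print("tab/finger",np.c_[cx[m],cy[m],z[m]].round().astype(int).tolist())
m=(abs(cx+38)<25)&(z>99)&(z<122)&(cy>-10)&(cy<60); print("catch z",np.median(z[m]),m.sum())
import sys
cv2.imwrite(sys.argv[1],cv2.resize(s["frame"][130:250,205:325],(480,480),interpolation=2))
E
python3 chk.py pics/p1.png
```

```text
tcp -5.15977123761399 -42.916563169819426
lid x -81.36412981321232 79.58985183441996 y max 114.70059718109555
tab/finger [[19, -53, 128], [20, -47, 124], [30, -36, 125], [19, -44, 123], [30, -36, 120], [19, -35, 127], [18, -42, 119], [37, -26, 122], [32, -22, 129], [30, -27, 125], [27, -28, 125], [23, -28, 127], [22, -33, 123], [19, -34, 123], [36, -24, 121], [31, -21, 125], [29, -25, 123], [25, -22, 127], [21, -21, 130], [19, -25, 127], [15, -24, 130], [36, -24, 115], [32, -23, 119], [27, -21, 123], [24, -21, 124], [22, -24, 122], [18, -24, 124], [15, -26, 123], [31, -21, 115], [27, -20, 119], [24, -22, 118], [21, -23, 118], [16, -20, 124], [14, -23, 121], [17, -22, 116]]
catch z 105.51757717900318 115
```

View pics/p1.png

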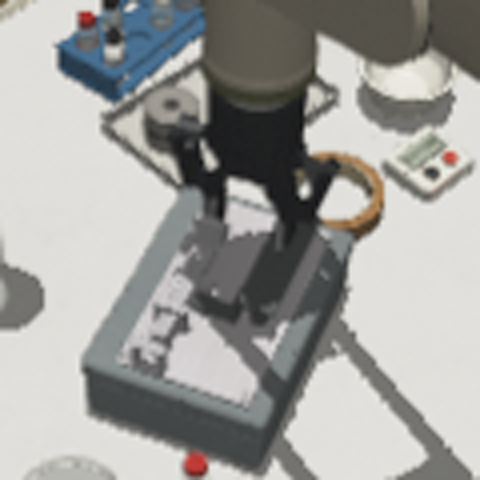

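Call:
apply_moves:
  series: "0.006 0 0 0 -0.16; 0.006 0 0 0 -0.16; 0.006 0 0 0 -0.16; 0.006 0 0 0 -0.16; 0.006 0 0 0 -0.16"

```text
time: 7.38
tool_pos: [569.5, -97.3, 103.4]
tcp_rot: [180.0, 0.1, 110.2]
ft_force: [1.4, -5.0, 4.0]
finger_gap: 49.5
grip_force: 3.5
```

Call:
apply_moves:
  series: "0.006 0 0 0 -0.16; 0.006 0 0 0 -0.16; 0.006 0 0 0 -0.16; 0.006 0 0 0 -0.16; 0 0 0 0 -0.16"

```text
time: 7.8
tool_pos: [567.0, -90.2, 103.5]
tcp_rot: [180.0, 0.0, 110.2]
ft_force: [1.9, -3.8, 4.6]
finger_gap: 49.3
grip_force: 2.9
```

Call:
apply_moves:
  series: "0.006 0 0 0 -0.16; 0.006 0 0 0 -0.16; 0.006 0 0 0 -0.16; 0 0 0 0 -0.16; 0 0 0 0 -0.16"

```text
time: 8.22
tool_pos: [565.1, -85.2, 103.5]
tcp_rot: [180.0, 0.0, 110.2]
ft_force: [1.2, -3.6, 5.2]
finger_gap: 49.7
grip_force: 2.9
```

Call:
apply_moves:
  series: "0.005 0 0 0 -0.16; 0.005 0 0 0 -0.16; 0.005 0 0 0 -0.16; 0 0 0 0 -0.16; 0 0 0 0 -0.16"

```text
time: 8.63
tool_pos: [563.6, -80.9, 103.4]
tcp_rot: [180.0, 0.0, 110.2]
ft_force: [2.0, -2.8, 5.9]
finger_gap: 49.7
grip_force: 3.0
```

Call:
apply_moves:
  series: "0.003 0 0 0 -0.16; 0 0 0 0 -0.16; 0 0 0 0 -0.16"

```text
time: 8.88
tool_pos: [563.3, -80.2, 103.4]
tcp_rot: [180.0, 0.0, 110.2]
ft_force: [1.8, -4.3, 5.1]
finger_gap: 49.3
grip_force: 3.1
```

Call:
apply_moves:
  series: "0.003 0 0 0 -0.16; 0 0 0 0 -0.16; 0 0 0 0 -0.16"

```text
time: 9.13
tool_pos: [563.1, -79.6, 103.5]
tcp_rot: [180.0, 0.1, 110.1]
ft_force: [2.8, -5.5, 5.3]
finger_gap: 49.5
grip_force: 4.3
```

Call:
apply_moves:
  series: "0.003 0 0 0 -0.16; 0 0 0 0 -0.16; 0 0 0 0 -0.16"

```text
time: 9.38
tool_pos: [563.1, -79.5, 103.5]
tcp_rot: [180.0, 0.1, 110.1]
ft_force: [4.6, -9.2, 3.2]
finger_gap: 49.7
grip_force: 5.9
```

Call:
apply_moves:
  series: "-0.008 0 0 0 -0.16; -0.008 0 0 0 -0.16; 0 0 0 0 -0.16; 0 0 -0.02 0 -0.16; 0 0 -0.03 0 -0.16"

```text
time: 9.8
tool_pos: [562.9, -81.8, 117.0]
tcp_rot: [-179.8, -0.1, 110.2]
ft_force: [-0.4, 0.1, -0.8]
finger_gap: 49.6
grip_force: 0.0
```

Call:
apply_moves:
  series: "0 0 -0.06 0 -0.16; 0 0 -0.1 0 -0.16; 0 0 -0.1 0 -0.16; 0 0 -0.1 0 -0.16; 0 0 0 0 -0.16"

```text
time: 10.22
tool_pos: [566.8, -83.1, 233.9]
tcp_rot: [179.6, 0.3, 110.2]
ft_force: [-0.0, 0.4, 2.3]
finger_gap: 49.3
grip_force: 0.0
```

Call:
apply_moves:
  series: "-0.1 0 0 0 -0.16; -0.1 0 0 0 -0.16; -0.1 0 0 0 -0.16; 0 0 0 0 -0.16; 0 0 0 0 -0.16"

```text
time: 10.63
tool_pos: [594.7, -168.2, 225.4]
tcp_rot: [-179.9, -0.1, 110.0]
ft_force: [-0.6, 0.4, -0.0]
finger_gap: 49.6
grip_force: 0.0
```

```bash
python3 chk.py pics/p2.png; python3 -c "
from bench import sense;s=sense();print(s['time'],s['tool_pos'],s['ft_force'],s['qd'])"
```

```text
tcp -5.477354799954117 -108.39667277615881
lid x -80.90047958689367 80.18872209884798 y max 114.47951642308558
tab/finger [[32, 0, 128], [34, 5, 127], [28, 2, 126], [25, 3, 129], [22, 0, 127], [34, 6, 123], [30, 7, 126], [27, 4, 124], [25, 2, 123], [20, 5, 128], [19, -1, 122], [16, -2, 123], [33, 6, 118], [31, 5, 119], [27, 4, 119], [23, 5, 122], [19, 6, 125], [17, 4, 124], [14, 3, 124], [30, 7, 116], [23, 5, 117], [20, 5, 119], [16, 7, 123], [14, 3, 119], [19, 6, 115], [16, 7, 118], [13, 6, 118]]
catch z 114.97985304743406 116
10.6833 [ 594.62681567 -167.1329192   225.53123793] [ 0.76899815  0.80389845 -0.53544699] [ 1.3273444  -1.05936097  0.8097079   0.0835827  -0.07858491  0.14005697]
```

View pics/p2.png

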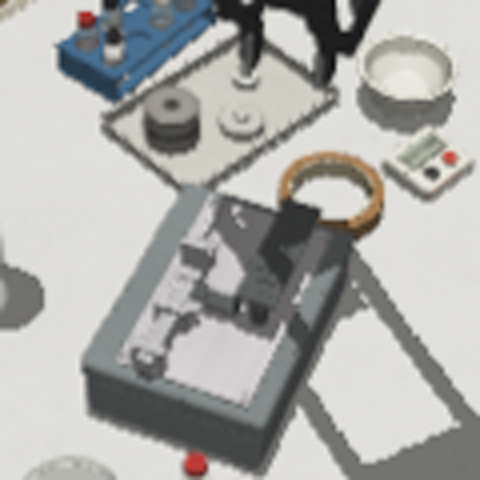

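The picture shows the bolt end through the keeper at about (150,360). The tab is about 41 mm along, near (195,250). The catch is up again (z 115), the case has not moved, and the gripper is clear.

```bash
python3 -c "
from bench import hand_in;print(hand_in())"
```

```text
the job is handed in; nothing more can be done
None
```

The bolt was pushed to its end stop through the keeper, the catch sprang up behind it, and the case did not visibly shift; I moved the arm clear and handed the job in at about 11 s (no verdict was returned).

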